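# Dip the airbrush compressor and hold the dipstick up for reading

### The job

Check the oil of the airbrush compressor: take the wiped dipstick off the brush rest by its orange grip, slide it into the slanting filler neck until its collar sits fully home on the yellow rim, without forcing it, and draw it out again. Then hold it level and still over the white card on the green mat, its marked tip above the middle of the card and about a hand's breadth up, and finish like that, still holding it for me to read. Leave the brush, the paint jar and the two polished blocks where they are.

Things in the scene. Friction and masses are not known exactly. Their poses are not given: they have to be found in the camera images.
- dipstick_grip (a point): Centre of the dipstick's orange grip, a bar 60 mm long (x), 14 mm wide (y, the width to pinch), 20 mm high (z). The dipstick is one straight rigid piece, about 75 g; its x axis runs from the tip to the grip's free end. It starts level in the brush rest, axis 54 mm above the table, the grip overhanging the rest's left end (seen from the robot), the tip pointing roughly to the right.
- dipstick_collar (a point): Centre of the underside (the face towards the tip) of the dipstick's round aluminium collar, 32 mm diameter, 6 mm thick, 50 mm from the grip's centre towards the tip; axes as for the grip. A thin neck of 12 mm diameter and 14 mm length joins collar and grip.
- dipstick_tip (a point): Tip end of the steel rod, 110 mm from the collar's underside and 160 mm from the grip's centre; axes as for the grip. The rod is 8 mm in diameter with a tapered end; two black rings near the tip are the reading marks.
- filler: The compressor's fixed filler neck. Origin: centre of its mouth, level with the yellow rim (31 mm outside), 150 mm above the table. Its z axis is the tube's axis, pointing out of the mouth 40 degrees above horizontal, roughly to the robot's left; y is horizontal. The bore tapers from 22 to 13 mm in the first 14 mm, then is 13 mm to 118 mm depth.
- head_top (a point): Top centre, 190 mm above the table, of the fixed compressor's finned cylinder (74 mm square), 139 mm horizontally from the filler mouth; x points towards the mouth. 84 mm behind this point (-x) a roll bar reaches 216 mm; a blue motor (+y side, 145 mm high) and the regulator (-y side, 185 mm high) reach 130 mm from the middle.
- card_center (a point): Middle of the top of the white card, 148 mm along x by 105 mm along y, 4 mm above the table, on a green cutting mat 220 mm by 150 mm. Fixed to the table.
- rest_top (a point): Middle of the fixed dark steel brush rest, 50 mm above the table: two upright combs 80 mm apart along its x (outside 100 by 120 mm, 59 mm high), each with two open-topped notches, 11 mm wide and 9 mm deep, 80 mm apart along y. The dipstick lies in one pair of notches, the brush in the other.
- brush_mid (a point): Middle of a brush of 187 mm length and about 8 mm diameter with a dark wooden handle lying in the rest; bystander.
- jar_mid (a point): Middle of a closed paint jar, 44 mm diameter, 55 mm high, standing past the left end of the mat; bystander.
- block_steel_mid (a point): Middle of a polished steel model block, 36 mm cube, past the left end of the mat; bystander.
- block_copper_mid (a point): Middle of a polished copper model block, 30 x 30 x 45 mm high, past the left end of the mat; bystander.
Mind the look-alikes: they are no part of the job. Of the things that look like the part that bears dipstick_grip, the larger one is meant.

How it is judged:
On the way, in this order (a step that is already met when the one before it is completed fails the run):
1. the dipstick is in the filler neck with its collar home on the rim (distance between dipstick_collar and filler below 0.007 m and z of dipstick_collar in the frame of filler below 0.0035 m and angle between the x axis of dipstick_grip and the z axis of filler, either way round below 0.09 rad), for 0.2 s.
2. the dipstick is drawn right out of the neck, held by the gripper (z of dipstick_tip in the frame of filler above 0.005 m and contact force between the fingers and dipstick above 1 N), for 0.1 s.
At the end, for the whole second after the job is handed in: The gripper alone still holds the dipstick, clear of rest, compressor and mat, still and level within 7 degrees, its tip within 40 mm sideways of the card's middle and 50 to 200 mm above the table; brush, jar and blocks are within 20 mm of where they were (horizontal distance between dipstick_tip and card_center below 0.04 m and height (world z) of dipstick_tip between 0.05 and 0.2 m and angle between dipstick_grip's own x axis and vertical between 1.4508 and 1.6908 rad and height (world z) of dipstick_grip above 0.05 m and contact force between the fingers and dipstick above 1 N and linear speed of dipstick below 0.02 m/s and angular speed of dipstick below 0.2 rad/s and contact force between dipstick and rest below 0.05 N and contact force between dipstick and compressor below 0.05 N and contact force between dipstick and mat below 0.05 N and distance of each of brush_mid, jar_mid, block_steel_mid, block_copper_mid from where it was at the start of the episode below 0.02 m); the arm keeps its last pose, push and grip.
It fails at once if the brush is disturbed (moved more than 20 mm) (distance of brush_mid from where it was at the start of the episode above 0.02 m).
It fails at once if the jar is disturbed (moved more than 20 mm) (distance of jar_mid from where it was at the start of the episode above 0.02 m).
It fails at once if the steel block is disturbed (moved more than 20 mm) (distance of block_steel_mid from where it was at the start of the episode above 0.02 m).
It fails at once if the copper block is disturbed (moved more than 20 mm) (distance of block_copper_mid from where it was at the start of the episode above 0.02 m).
It fails at once if the dipstick is forced (more than 40 N against the filler neck) (contact force between dipstick and filler above 40 N).
It also fails if it takes over 48 s, if anything falls off the work surface, if the arm or the gripper's body presses on something with over 40 N, if the wrist force passes 120 N, or if a joint passes its speed limit or range.

### The arm

A 7-joint arm with a two-finger parallel gripper is mounted at the origin on the work surface. World frame = base frame: x ahead of the robot, y to its left, z up, the work surface at z = 0. Lengths are in m, angles in rad, forces in N, time in s.
With the tool pointing down it reaches from about 0.4 to 0.85 m from the base axis. Payload 4.5 kg.
Tool frame: the origin (TCP) lies at the very end of the fingers, on their centre line; the grasp point (between the pads) lies 19 mm behind it; z points along the fingers, x is the direction in which the jaws open and shut, and the axes are right-handed (so a half turn about z gives the same grasp; the last joint's range is limited). The gripper opens to 88 mm and grips with 3 to 60 N. Pads are 18 mm wide; open, the fingers measure 123 mm over their backs; the gripper's body (75 mm by 187 mm) begins 45 mm behind the grasp point.
Start: joints at [-1.118, 0.689, -0.195, 1.565, 0.157, 0.902, -0.215], TCP at [0.254, 0.571, 0.239] pointing down, gripper open.
Joint ranges: [-3.01, 3.01], [-0.46, 2.08], [-1.47, 1.51], [0.13, 2.56], [-1, 4.14], [0.04, 2.09], [-2.66, 2.66]. Speed limits (rad/s): [2.57, 2.57, 3.14, 3.14, 3.14, 3.14, 3.14].

### API

Orientations are given as a unit quaternion [x, y, z, w].
In Python, from plant import * gives the robot as it stands.
- The arm moves only by the tool apply_moves, never from a script. Its argument "series" is a list of rows, each an object of numbers: "x", "y", "z": the shift along the tool's x, y, z in units of 80 cm (1.0 is 80 cm); "wx", "wy", "wz": the turn, a rotation vector about the tool's x, y, z in units of pi rad (1.0 is pi rad); "fingers": the opening, from -1 (shut) to 1 (fully open), so that 0 is half open. In form: [{"x": .., "y": .., "z": .., "wx": .., "wy": .., "wz": .., "fingers": ..}, ...]. A call has 1 to 8 rows; each row shifts and turns the pose as measured when the row begins, along the tool's axes as they then stand; what a row does not reach is not made up. A row lasts 1/8 s, in which the tool goes at most 62.5 mm and 10.7 degrees, less where a joint would pass 70% of its speed; a pose out of reach is approached as far as the arm can. A call with a number of a shift or a turn outside -1 to 1 is refused whole. A call with a gripper value outside its range is refused whole. The fingers move at their own pace and stop on an object; "force" is the grip in N (left out, the last holds). Time passes only in rows, so rows that do not move let the fingers close. It gives the time, the measured TCP pose, the force and the opening at its end, in the units of the state.
- get_state(): the state, without advancing time (a new reading comes with each control period).
- snapshot(name): name is "scene" or "top"; returns (picture, depth): 480x640x3 uint8, red, green, blue; 480x640 float32, m along the optical axis (not along the pixel's ray), 0 where there is no reading.
- camera_model(name): a dict with "camera_matrix" (3x3 intrinsics, pixels), "world_from_camera" (4x4, takes a point from camera to world coordinates). Camera axes: x right, y up, looking along -z (the intrinsics and any distortion apply to the point x, -y, -z); pixel columns grow to the right and rows downward; lengths in m; the calibration is good to about 2 mm. A picture is of the moment at which its call begins. camera_model takes no time and is no camera call.
- finish_job(): hands the job in, once; it reports no verdict.
The state is a dict: "clock": time; "q": joint angles; "qd": joint speeds; "joint_torque": joint torques, N m; "tool_pos": TCP position; "eef_rot": TCP orientation; "contact_force": force on the tool from outside, world axes, zero at the start; "moment": the same for the moment, N m; "opening": opening from 0.0 (shut) to 1.0 (fully open).
Only numpy, scipy, OpenCV 4.12 (cv2) and the standard library are available. Lean on these libraries where they do the work, as an engineer would, in place of code of your own. Each camera call takes 0.05 s, during which the arm holds its last target. There are 200 camera calls.

## Working session

There is one attempt and no reset: what is moved stays moved. The work goes in short steps, Python scripts to look and compute and a tool call to move; the robot and the scene stay as the last step left them, time stands still between calls to the robot, and variables do not carry over. Pictures are saved under pics/ and viewed, about 8 in all and at most 12, crops included, and the job is handed in when it is done.

Besides the shell and the picture viewer there is one more tool, called by a JSON object that holds its "method" and its "body". apply_moves: Moves the arm, as the interface text tells. Its arguments: {"type":"object","properties":{"series":{"type":"array","items":{"type":"object","properties":{"x":{"type":"number"},"y":{"type":"number"},"z":{"type":"number"},"wx":{"type":"number"},"wy":{"type":"number"},"wz":{"type":"number"},"fingers":{"type":"number"}}}},"force":{"type":"number"}},"required":["series"]}

```bash
mkdir -p pics; ls
python3 - <<'E'
from plant import *
import cv2,numpy as np,pickle
np.set_printoptions(precision=4,suppress=True)
d={}
for n in("scene","top"):
    p,z=snapshot(n);m=camera_model(n);d[n]=(p,z,m)
    cv2.imwrite(f"pics/{n}0.png",p[:,:,::-1]);print(n,m["camera_matrix"],m["world_from_camera"],[k for k in m])
pickle.dump(d,open("s0.pkl","wb"))
print(get_state())
E
```

```text
pics
scene [[447.9828   0.     316.4949]
 [  0.     447.9828 247.3268]
 [  0.       0.       1.    ]] [[-0.2346 -0.6873  0.6874  1.0874]
 [ 0.9719 -0.1815  0.1502  0.2597]
 [ 0.0215  0.7033  0.7105  0.7595]
 [ 0.      0.      0.      1.    ]] ['camera_matrix', 'world_from_camera']
top [[443.2001   0.     326.2465]
 [  0.     443.2001 242.0695]
 [  0.       0.       1.    ]] [[-0.0123  0.9985 -0.0536  0.4431]
 [-0.9999 -0.0124 -0.0007  0.1285]
 [-0.0013  0.0536  0.9986  0.9091]
 [ 0.      0.      0.      1.    ]] ['camera_matrix', 'world_from_camera']
{'clock': 0.1, 'q': array([-1.1182,  0.6899, -0.1945,  1.5662,  0.1573,  0.9025, -0.2151]), 'qd': array([ 0.0007, -0.0018,  0.0007, -0.0016,  0.0005, -0.0006,  0.0012]), 'joint_torque': array([ -0.0027, -52.8494,  -1.2716, -15.3834,  -0.0526,   0.002 ,
         0.    ]), 'tool_pos': array([0.254 , 0.5705, 0.238 ]), 'eef_rot': array([ 0.8386,  0.5447, -0.0006,  0.0005]), 'contact_force': array([-0.2442,  0.7556,  0.2705]), 'moment': array([ 0.0081, -0.0276,  0.0337]), 'opening': 0.9983510411224105}
```

View pics/scene0.png

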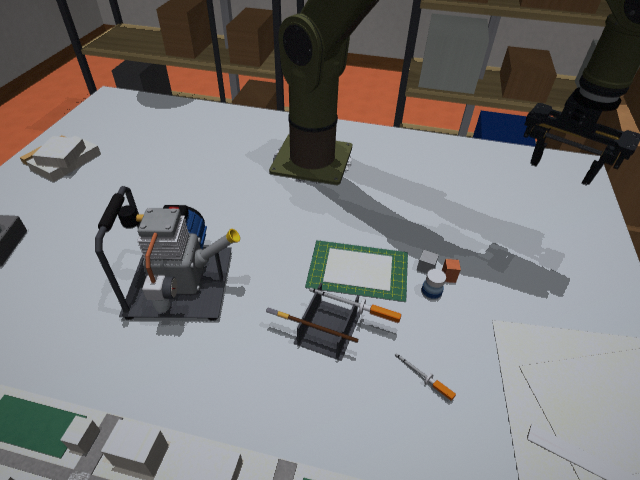

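View pics/top0.png

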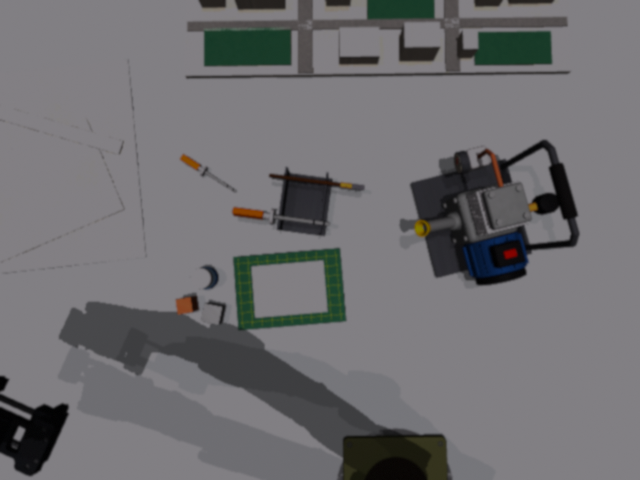

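```bash
cat > h.py <<'E'
import cv2,numpy as np,pickle
from scipy.spatial.transform import Rotation as R
np.set_printoptions(precision=4,suppress=True)
def ray(m,uv):
    uv=np.atleast_2d(uv).astype(float);K=m["camera_matrix"];T=m["world_from_camera"]
    d=np.c_[(uv[:,0]-K[0,2])/K[0,0],-(uv[:,1]-K[1,2])/K[1,1],-np.ones(len(uv))]
    return T[:3,3],d@T[:3,:3].T
def onz(m,uv,z):
    o,d=ray(m,uv);return o+d*((z-o[2])/d[:,2])[:,None]
def deep(m,uv,z):
    o,d=ray(m,uv);return o+d*np.asarray(z)[:,None]
def tri(ma,a,mb,b):
    o1,d1=ray(ma,a);o2,d2=ray(mb,b);d1=d1[0];d2=d2[0]
    s=np.linalg.lstsq(np.c_[d1,-d2],o2-o1,rcond=None)[0]
    p,q=o1+d1*s[0],o2+d2*s[1];return (p+q)/2,np.linalg.norm(p-q)
def proj(m,P):
    T=m["world_from_camera"];c=(np.atleast_2d(P)-T[:3,3])@T[:3,:3];K=m["camera_matrix"]
    return np.c_[K[0,0]*c[:,0]/-c[:,2]+K[0,2],K[1,1]*-c[:,1]/-c[:,2]+K[1,2]]
def hsv(p): return cv2.cvtColor(p,cv2.COLOR_RGB2HSV)
def blobs(p,lo,hi,amin=20):
    mk=cv2.inRange(hsv(p),np.array(lo),np.array(hi));n,l,s,c=cv2.connectedComponentsWithStats(mk)
    return [(s[i],c[i],np.argwhere(l==i)[:,::-1]) for i in range(1,n) if s[i,4]>=amin]
E
python3 - <<'E'
from h import *
d=pickle.load(open("s0.pkl","rb"))
for n in d:
    p,z,m=d[n]
    print(n)
    for nm,lo,hi in(("orange",(5,170,90),(18,255,255)),("yellow",(22,120,80),(34,255,255)),("green",(50,80,30),(80,255,255))):
        for s,c,px in blobs(p,lo,hi,25):
            (rc,wh,a)=cv2.minAreaRect(px.astype(np.float32))
            dd=z[px[:,1],px[:,0]];W=deep(m,px,dd)[dd>0]
            print(nm,s,c,"rect",np.round(rc,1),np.round(wh,1),round(a,1),"depth med",np.median(W,0) if len(W) else None, len(W))
    # depth quality: heights
    vv,uu=np.mgrid[0:480,0:640];W=deep(m,np.c_[uu.ravel(),vv.ravel()],z.ravel())
    ok=z.ravel()>0;print("valid",ok.mean())
    s=ok&(abs(W[:,2])<.01);print("table z",np.median(W[s,2]),W[s,2].std())
    h=ok&(abs(W[:,2]-.19)<.006)&(W[:,1]<.02)&(W[:,1]>-.4)&(W[:,0]>.25)&(W[:,0]<.65)
    if h.sum():
        P=np.c_[uu.ravel(),vv.ravel()][h];print("head",h.sum(),P.mean(0),cv2.minAreaRect((W[h,:2]*1000).astype(np.float32)))
s=d["scene"][0];t=d["top"][0]
a=cv2.resize(s[285:410,340:470],None,fx=3,fy=3,interpolation=2);b=cv2.resize(t[145:235,165:345],None,fx=2.2,fy=375/90,interpolation=2)
b=cv2.resize(t[140:240,170:345],(656,375),interpolation=2)
c=cv2.resize(s[220:300,180:260],(375,375),interpolation=2);e=cv2.resize(t[205:255,395:475],(600,375),interpolation=2)
g=np.zeros((790,1050,3),np.uint8);g[:375,:390]=a;g[:375,392:1048]=b;g[380:755,:375]=c;g[380:755,392:992]=e
cv2.imwrite("pics/crop0.png",cv2.resize(g[:,:,::-1],(797,600),interpolation=cv2.INTER_AREA))
E
```

```text
scene
orange [54 58 23 17 64] [63.9844 66.5625] rect [65.9 66.6] [ 7.1 25.2] 54.5 depth med [-1.761  -2.3998 -0.7512] 64
orange [ 91  58  32  28 174] [104.9368  71.1092] rect [105.1  69.1] [23.2 30.6] 24.6 depth med [-1.7804 -2.0726 -0.7503] 173
orange [68 71  6 13 29] [70.8966 76.6897] rect [70.6 77. ] [12.3  4.2] 82.9 depth med [-1.6297 -2.2399 -0.7497] 29
orange [74 71 10  9 31] [77.6452 75.129 ] rect [78.  75.4] [7.5 8.5] 76.0 depth med [-1.6777 -2.2192 -0.7516] 31
orange [183  72  11   8  29] [188.1724  74.5517] rect [187.8  74.9] [9.7 7.1] 9.5 depth med [-1.9165 -1.4338 -0.7503] 29
orange [59 74 10 11 29] [62.5172 80.0345] rect [62.1 80.6] [12.8  5.4] 50.2 depth med [-1.5733 -2.276  -0.7538] 29
orange [42 77 20 12 62] [51.0806 83.3871] rect [50.6 83.9] [19.5  8.3] 21.0 depth med [-1.5059 -2.3021 -0.7502] 62
orange [ 53  82  36  24 170] [71.9353 96.0529] rect [70.7 95.9] [17.5 35.5] 70.6 depth med [-1.3668 -2.0487 -0.7509] 170
orange [17 85 17 11 37] [26.2162 90.4324] rect [25.9 91.4] [ 4.4 18.9] 56.3 depth med [-1.3672 -2.4094 -0.7521] 37
orange [32 90 17 17 79] [38.4051 98.227
[... 2278 characters left out ...]
6   19 1191] [400.2888   8.5542] rect [400.5   9. ] [18. 65.] 90.0 depth med [ 0.9759 -0.0307  0.0137] 1186
green [ 205   29   85   36 2921] [246.9822  46.9394] rect [247.   46.5] [35. 84.] 90.0 depth med [0.8984 0.2883 0.0134] 2911
green [ 475   32   76   32 2286] [513.5814  47.8998] rect [512.5  47.5] [31. 75.] 90.0 depth med [ 0.8884 -0.264   0.0137] 2280
green [ 234  249  111   80 3417] [289.5236 288.8932] rect [289.  288.7] [ 71.9 106.5] 85.2 depth med [0.3962 0.2035 0.0025] 3408
valid 0.9960970052083333
table z -0.00017628259947505276 0.002062409467386617
head 1883 [510.9411 204.1683] ((544.0275268554688, -195.24557495117188), (181.5467071533203, 121.44844055175781), 13.58527660369873)
```

View pics/crop0.png

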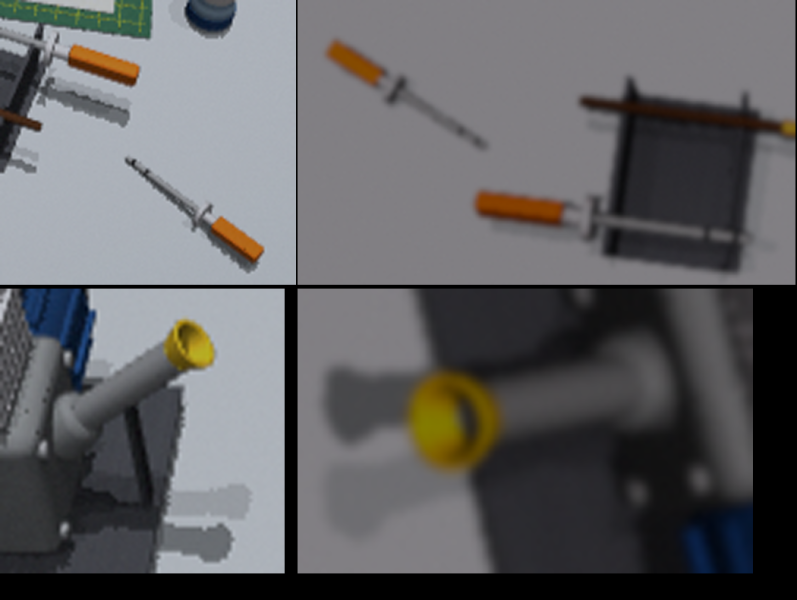

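Candidates: the large dipstick in the rest (grip at top (247,212), scene (385,312); about 60 mm long, 63 mm high) and a smaller copy lying on the table (top (190,162), scene (444,389)). The task means the larger one in the rest. The crop confirms it: the collar is against the comb and the rod lies in the notches. The yellow rim is at top (421,228), scene (232,236).

```bash
cat > m.py <<'E'
from h import *
from scipy.optimize import least_squares
d=pickle.load(open("s0.pkl","rb"))
def u(az): return np.array([np.cos(az),np.sin(az)])
# grip
for n,lo in(("top",(233,208,264,219)),("scene",(371,305,402,321))):
    p,z,m=d[n]
    px=[b for b in blobs(p,(5,150,70),(18,255,255),60) if lo[0]-3<b[1][0]<lo[2] and lo[1]-3<b[1][1]<lo[3]][0][2]
    W=deep(m,px,z[px[:,1],px[:,0]]);W=W[abs(W[:,2]-.062)<.006]
    W2=onz(m,px,.063 if n=="top" else .061)
    for X in(W,W2):
        c=X[:,:2].mean(0);v=np.linalg.svd(X[:,:2]-c)[2][0];v*=np.sign(v[1]);s=(X[:,:2]-c)@v
        print(n,"grip c",c,"mid",c+v*(s.max()+s.min())/2,"az",np.degrees(np.arctan2(v[1],v[0])),"len",np.ptp(s),"zmed",np.median(X[:,2]))
# head
Ws=[]
for n in d:
    p,z,m=d[n];vv,uu=np.mgrid[0:480,0:640];W=deep(m,np.c_[uu.ravel(),vv.ravel()],z.ravel());Ws.append(W)
    k=((abs(W[:,2]-.19)<.005)&(np.linalg.norm(W[:,:2]-[.54,-.17],axis=1)<.075)).reshape(480,640).astype(np.uint8)
    k=cv2.morphologyEx(k,cv2.MORPH_OPEN,np.ones((5,5),np.uint8));nn,l,s,c=cv2.connectedComponentsWithStats(k)
    i=1+np.argmax(s[1:,4]);q=W[(l==i).ravel(),:2];print(n,"head",s[i,4],cv2.minAreaRect((q*1000).astype(np.float32)),q.mean(0))
# tube cylinder: q=(x0,y0 at z=.15, az, el, r)
def res(q,P):
    a=np.r_[u(q[2])*np.cos(q[3]),np.sin(q[3])];v=P-np.r_[q[0],q[1],.15];return np.linalg.norm(np.cross(v,a),axis=1)-q[4]
q=np.array([.506,-.038,np.radians(103),np.radians(40),.009])
P0=np.vstack(Ws);src=np.r_[np.zeros(len(Ws[0])),np.ones(len(Ws[1]))]
for it in range(4):
    a=np.r_[u(q[2])*np.cos(q[3]),np.sin(q[3])];v=P0-np.r_[q[0],q[1],.15];s=v@a;k=(s<-.022)&(s>-.075)&(abs(res(q,P0))<.006)
    f=least_squares(res,q,args=(P0[k],),loss="soft_l1",f_scale=.002);q=f.x
print("tube",q[:2],np.degrees(q[2:4]),q[4],[int(k[src==i].sum()) for i in(0,1)],"rms",np.sqrt(np.mean(f.fun**2)))
# yellow rim
a=np.r_[u(q[2])*np.cos(q[3]),np.sin(q[3])]
for n,lo in(("top",(421,228)),("scene",(232,236))):
    p,z,m=d[n];px=min(blobs(p,(20,90,50),(36,255,255),60),key=lambda b:np.hypot(*(b[1]-lo)))[2]
    W=deep(m,px,z[px[:,1],px[:,0]]);v=W-np.r_[q[0],q[1],.15];s=v@a;r=np.linalg.norm(v-s[:,None]*a,axis=1)
    print(n,"rim s pct",np.percentile(s,[5,50,90,98]),"r",np.percentile(r,[50,95]), "hi-rim mean",W[(s>-.004)&(r<.018)].mean(0))
# card: white within mat
for n,lo,b in(("top",(289,289),(230,245,350,332)),("scene",(358,270),(305,240,410,300))):
    p,z,m=d[n];h=hsv(p);k=((h[:,:,1]<50)).astype(np.uint8)*255
    nn,l,s,c=cv2.connectedComponentsWithStats(k,connectivity=4);i=l[lo[1],lo[0]]
    px=np.argwhere(l==i)[:,::-1];X=onz(m,px,.004)[:,:2];rc=cv2.minAreaRect((X*1000).astype(np.float32));print(n,"card",s[i],rc,X.mean(0))
E
python3 m.py
```

```text
top grip c [0.547  0.2795] mid [0.547  0.2799] az 81.18993028707713 len 0.05735157804597358 zmed 0.06252589547243698
top grip c [0.5468 0.2795] mid [0.5469 0.2798] az 81.2749870286346 len 0.05656891004533235 zmed 0.06300000000000006
scene grip c [0.5496 0.2811] mid [0.5495 0.2808] az 81.48954436868227 len 0.05953930305501037 zmed 0.06274948853852069
scene grip c [0.5507 0.2811] mid [0.5507 0.2807] az 81.00261913247138 len 0.05937951672201914 zmed 0.061000000000000054
scene head 815 ((539.6254272460938, -166.82199096679688), (66.80940246582031, 66.55757904052734), 12.510406494140625) [ 0.5413 -0.1657]
top head 1546 ((538.761474609375, -173.38711547851562), (65.724853515625, 76.47848510742188), 13.871877670288086) [ 0.5372 -0.169 ]
tube [ 0.5047 -0.0334] [103.7611  40.6859] 0.010737784607034964 [239, 210] rms 0.0011133776835006834
top rim s pct [-0.1178 -0.005  -0.0003  0.0011] r [0.0118 0.0982] hi-rim mean [ 0.5053 -0.0351  0.15  ]
scene rim s pct [-0.011  -0.0032  0.0002  0.0009] r [0.0117 0.0156] hi-rim mean [ 0.5057 -0.034   0.1494]
top card [ 251  260   77   58 3887] ((397.9952087402344, 206.35189819335938), (107.32587432861328, 149.89328002929688), 4.079463958740234) [0.3977 0.2063]
scene card [ 323  248   69   43 2284] ((397.23504638671875, 207.0649871826172), (107.19489288330078, 148.80029296875), 4.101039886474609) [0.399  0.2078]
```

```bash
cat > go.py <<'E'
from h import *
from plant import *
def frame(tipdir):   # tool y along tip direction, tool x horizontal, tool z downwards
    y=np.asarray(tipdir)/np.linalg.norm(tipdir);x=np.cross(y,[0,0,-1.]);x/=np.linalg.norm(x);return np.c_[x,y,np.cross(x,y)]
def tipd(az,el): # az/el of the tip->grip axis in deg
    a,e=np.radians([az,el]);return -np.array([np.cos(a)*np.cos(e),np.sin(a)*np.cos(e),np.sin(e)])
def delta(pos,Rt):
    s=get_state();Rc=R.from_quat(s["eef_rot"]).as_matrix()
    t=Rc.T@(np.asarray(pos)-s["tool_pos"]);w=R.from_matrix(Rc.T@Rt).as_rotvec()
    print("clock",s["clock"],"pos",s["tool_pos"],"F",s["contact_force"],"open",s["opening"],"q",s["q"])
    print("shift now(units)",t/.8,"turn(units)",w/np.pi,"| shift after turn",Rt.T@(np.asarray(pos)-s["tool_pos"])/.8, "mm",np.linalg.norm(t)*1e3)
GRIP=np.array([.5485,.2802,.054]);MOUTH=np.array([.5050,-.0338,.150]);CARD=np.array([.3978,.2067,.004])
E
python3 -c "
from go import *
F=frame(tipd(81.2,0));delta(GRIP+[0,0,.12-.019],F)"
```

```text
clock 0.1 pos [0.254  0.5705 0.238 ] F [-0.2442  0.7556  0.2705] open 0.9983510411224105 q [-1.1182  0.6899 -0.1945  1.5662  0.1573  0.9025 -0.2151]
shift now(units) [-0.1816  0.4839  0.1041] turn(units) [0.0004 0.0004 0.4156] | shift after turn [0.4194 0.3022 0.1037] mm 421.7845539341876
```

{"method": "apply_moves", "body": {"series": [{"wz": 0.052,"fingers": -0.1},{"wz": 0.052,"fingers": -0.1},{"wz": 0.052,"fingers": -0.1},{"wz": 0.052,"fingers": -0.1},{"wz": 0.052,"fingers": -0.1},{"wz": 0.052,"fingers": -0.1},{"wz": 0.052,"fingers": -0.1},{"wz": 0.052,"fingers": -0.1}], "force": 40}}

```text
schema error: expected keys x, y, z, wx, wy, wz, fingers
```

```bash
python3 -c "
from go import *
F=frame(tipd(81.2,0));delta(GRIP+[0,0,.12-.019],F)"
```

```text
clock 0.1 pos [0.254  0.5705 0.238 ] F [-0.2442  0.7556  0.2705] open 0.9983510411224105 q [-1.1182  0.6899 -0.1945  1.5662  0.1573  0.9025 -0.2151]
shift now(units) [-0.1816  0.4839  0.1041] turn(units) [0.0004 0.0004 0.4156] | shift after turn [0.4194 0.3022 0.1037] mm 421.7845539341876
```

All keys are required in each row.

{"method": "apply_moves", "body": {"series": [{"x": 0,"y": 0,"z": 0,"wx": 0,"wy": 0,"wz": 0.052,"fingers": -0.1},{"x": 0,"y": 0,"z": 0,"wx": 0,"wy": 0,"wz": 0.052,"fingers": -0.1},{"x": 0,"y": 0,"z": 0,"wx": 0,"wy": 0,"wz": 0.052,"fingers": -0.1},{"x": 0,"y": 0,"z": 0,"wx": 0,"wy": 0,"wz": 0.052,"fingers": -0.1},{"x": 0,"y": 0,"z": 0,"wx": 0,"wy": 0,"wz": 0.052,"fingers": -0.1},{"x": 0,"y": 0,"z": 0,"wx": 0,"wy": 0,"wz": 0.052,"fingers": -0.1},{"x": 0,"y": 0,"z": 0,"wx": 0,"wy": 0,"wz": 0.052,"fingers": -0.1},{"x": 0,"y": 0,"z": 0,"wx": 0,"wy": 0,"wz": 0.052,"fingers": -0.1}], "force": 40}}

```text
clock: 1.1
tool_pos: [0.2524, 0.5675, 0.2339]
eef_rot: [0.995, -0.099, -0.002, 0.005]
contact_force: [-0.5, -0.1, -0.2]
opening: 0.448
```

```bash
python3 -c "
from go import *
F=frame(tipd(81.2,0));delta(GRIP+[0,0,.12-.019],F)"
```

```text
clock 1.1 pos [0.2524 0.5675 0.2339] F [-0.5019 -0.138  -0.1577] open 0.4482484605191834 q [-1.3343  0.6999  0.1981  1.5843 -0.1658  0.885  -1.2724]
shift now(units) [0.4336 0.2785 0.1003] turn(units) [ 0.0034  0.0011 -0.0139] | shift after turn [0.4206 0.2982 0.0986] mm 419.98298332509415
```

{"method": "apply_moves", "body": {"series": [{"x": 0.05,"y": 0.035,"z": 0.01,"wx": 0.003,"wy": 0.001,"wz": -0.014,"fingers": -0.1},{"x": 0.052,"y": 0.037,"z": 0.012,"wx": 0,"wy": 0,"wz": 0,"fingers": -0.1},{"x": 0.052,"y": 0.037,"z": 0.012,"wx": 0,"wy": 0,"wz": 0,"fingers": -0.1},{"x": 0.052,"y": 0.037,"z": 0.012,"wx": 0,"wy": 0,"wz": 0,"fingers": -0.1},{"x": 0.052,"y": 0.037,"z": 0.012,"wx": 0,"wy": 0,"wz": 0,"fingers": -0.1},{"x": 0.052,"y": 0.037,"z": 0.012,"wx": 0,"wy": 0,"wz": 0,"fingers": -0.1},{"x": 0.052,"y": 0.037,"z": 0.012,"wx": 0,"wy": 0,"wz": 0,"fingers": -0.1},{"x": 0.03,"y": 0.02,"z": 0.005,"wx": 0,"wy": 0,"wz": 0,"fingers": -0.1}]}}

```text
clock: 2.1
tool_pos: [0.531, 0.2956, 0.1584]
eef_rot: [0.997, -0.071, -0.002, 0.001]
contact_force: [0.4, 0.3, 0.6]
opening: 0.447
```

```bash
python3 -c "
from go import *
F=frame(tipd(81.2,0));delta(GRIP+[0,0,.06-.019],F)"
```

```text
clock 2.1 pos [0.531  0.2956 0.1584] F [0.4016 0.3424 0.5567] open 0.44741123307026254 q [-0.6328  0.77    0.0886  1.6979 -0.0996  0.6831 -0.6344]
shift now(units) [0.0248 0.0157 0.0792] turn(units) [0.0008 0.0015 0.0034] | shift after turn [0.0246 0.0156 0.0793] mm 67.55668798348248
```

{"method": "apply_moves", "body": {"series": [{"x": 0.0246,"y": 0.0156,"z": 0.02,"wx": 0.0008,"wy": 0.0015,"wz": 0.0034,"fingers": -0.1},{"x": 0,"y": 0,"z": 0.02,"wx": 0,"wy": 0,"wz": 0,"fingers": -0.1},{"x": 0,"y": 0,"z": 0,"wx": 0,"wy": 0,"wz": 0,"fingers": -0.1}]}}

```text
clock: 2.48
tool_pos: [0.5494, 0.2776, 0.1238]
eef_rot: [0.997, -0.079, -0.001, 0.001]
contact_force: [-0.1, 0.8, -0.1]
opening: 0.448
```

```bash
python3 -c "
from go import *
F=frame(tipd(81.2,0));delta(GRIP+[0,0,-.019],F)
a=snapshot('scene')[0][225:345,300:460];b=snapshot('top')[0][150:270,190:350]
cv2.imwrite('pics/pre.png',cv2.resize(np.hstack([a,b])[:,:,::-1],None,fx=2.5,fy=2.5,interpolation=2))"
```

```text
clock 2.475 pos [0.5494 0.2776 0.1238] F [-0.1387  0.7712 -0.108 ] open 0.44812429883768085 q [-0.5878  0.8267  0.081   1.6973 -0.1015  0.6241 -0.6082]
shift now(units) [-0.0014 -0.0033  0.111 ] turn(units) [ 0.0006  0.0005 -0.0014] | shift after turn [-0.0016 -0.0031  0.111 ] mm 88.82731247551628
```

View pics/pre.png

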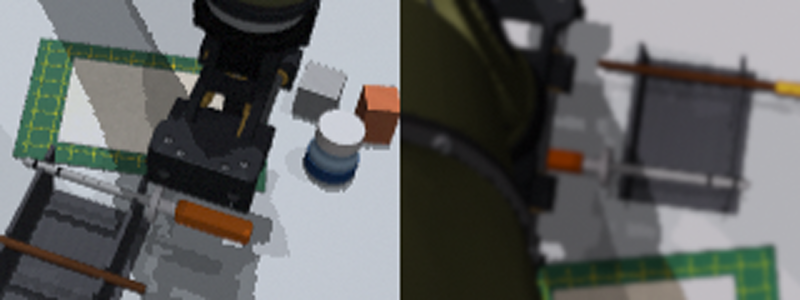

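The gripper straddles the orange grip: in the scene crop it is above the grip at (215,222), and in the top crop the fingers sit either side of (565,160). Jar and blocks are clear. Next I descend.

{"method": "apply_moves", "body": {"series": [{"x": -0.0016,"y": -0.003,"z": 0.035,"wx": 0,"wy": 0,"wz": -0.001,"fingers": -0.1},{"x": 0,"y": 0,"z": 0.035,"wx": 0,"wy": 0,"wz": 0,"fingers": -0.1},{"x": 0,"y": 0,"z": 0.025,"wx": 0,"wy": 0,"wz": 0,"fingers": -0.1},{"x": 0,"y": 0,"z": 0.012,"wx": 0,"wy": 0,"wz": 0,"fingers": -0.1},{"x": 0,"y": 0,"z": 0,"wx": 0,"wy": 0,"wz": 0,"fingers": -0.1}]}}

```text
clock: 3.2
tool_pos: [0.5492, 0.2877, 0.0409]
eef_rot: [0.997, -0.073, 0.003, -0.003]
contact_force: [-0.4, 0.2, 0.5]
opening: 0.452
```

```bash
python3 -c "
from go import *
F=frame(tipd(81.2,0));delta(GRIP+[0,0,-.019],F)"
```

```text
clock 3.2 pos [0.5492 0.2877 0.0409] F [-0.3614  0.1951  0.5493] open 0.4522720660339061 q [-0.588   0.9539  0.058   1.7192 -0.1099  0.4639 -0.603 ]
shift now(units) [0.0005 0.0094 0.0073] turn(units) [-0.002  -0.0015  0.0022] | shift after turn [0.0006 0.0094 0.0073] mm 9.537376699761767
```

{"method": "apply_moves", "body": {"series": [{"x": 0.0006,"y": 0.0094,"z": 0.005,"wx": -0.002,"wy": -0.0015,"wz": 0.002,"fingers": -0.1},{"x": 0,"y": 0,"z": 0,"wx": 0,"wy": 0,"wz": 0,"fingers": -0.1}]}}

```text
clock: 3.45
tool_pos: [0.5495, 0.2799, 0.0379]
eef_rot: [0.997, -0.077, 0.001, -0.0]
contact_force: [0.0, -0.6, -0.0]
opening: 0.449
```

```bash
python3 -c "
from go import *
F=frame(tipd(81.2,0));delta(GRIP+[0,0,-.019],F)"
```

```text
clock 3.45 pos [0.5495 0.2799 0.0379] F [ 0.0437 -0.5843 -0.0243] open 0.4490831296220133 q [-0.5793  0.9576  0.06    1.7241 -0.1092  0.4614 -0.6005]
shift now(units) [-0.0013 -0.0002  0.0037] turn(units) [-0.0002 -0.0005  0.    ] | shift after turn [-0.0013 -0.0002  0.0037] mm 3.1216124229762094
```

{"method": "apply_moves", "body": {"series": [{"x": -0.001,"y": 0,"z": 0.003,"wx": 0,"wy": 0,"wz": 0,"fingers": -0.1},{"x": 0,"y": 0,"z": 0,"wx": 0,"wy": 0,"wz": 0,"fingers": -1},{"x": 0,"y": 0,"z": 0,"wx": 0,"wy": 0,"wz": 0,"fingers": -1},{"x": 0,"y": 0,"z": 0,"wx": 0,"wy": 0,"wz": 0,"fingers": -1},{"x": 0,"y": 0,"z": 0,"wx": 0,"wy": 0,"wz": 0,"fingers": -1}], "force": 40}}

```text
clock: 4.08
tool_pos: [0.5489, 0.2803, 0.0363]
eef_rot: [0.997, -0.077, 0.001, -0.001]
contact_force: [-0.5, -0.4, 0.1]
opening: 0.156
```

```bash
python3 -c "
from go import *
F=frame(tipd(81.2,0));delta(GRIP+[0,0,-.019+.08],F)"
```

```text
clock 4.075 pos [0.5489 0.2803 0.0363] F [-0.5365 -0.4151  0.109 ] open 0.1559238758134274 q [-0.5797  0.9597  0.0591  1.7264 -0.1099  0.4559 -0.6011]
shift now(units) [-0.0002 -0.     -0.0984] turn(units) [-0.0006 -0.0007 -0.0001] | shift after turn [-0.0004  0.0002 -0.0984] mm 78.74658526908107
```

{"method": "apply_moves", "body": {"series": [{"x": 0,"y": 0,"z": -0.02,"wx": 0,"wy": 0,"wz": 0,"fingers": -1},{"x": 0,"y": 0,"z": -0.04,"wx": 0,"wy": 0,"wz": 0,"fingers": -1},{"x": 0,"y": 0,"z": -0.06,"wx": 0,"wy": 0,"wz": 0,"fingers": -1},{"x": 0,"y": 0,"z": -0.06,"wx": 0,"wy": 0,"wz": 0,"fingers": -1},{"x": 0,"y": 0,"z": -0.05,"wx": 0,"wy": 0,"wz": 0,"fingers": -1},{"x": 0,"y": 0,"z": -0.02,"wx": 0,"wy": 0,"wz": 0,"fingers": -1},{"x": 0,"y": 0,"z": 0,"wx": 0,"wy": 0,"wz": 0,"fingers": -1}]}}

```text
clock: 4.95
tool_pos: [0.5494, 0.2799, 0.249]
eef_rot: [0.997, -0.077, 0.004, -0.003]
contact_force: [-0.8, 0.2, -0.6]
opening: 0.155
```

```bash
cat >> go.py <<'E'
FA=103.76;ax=-tipd(FA,40)
def tcp_for_collar(s,az=FA,el=40,mouth=MOUTH,gx=0.,gz=.0177):
    "TCP when the collar underside is s out of the mouth along the axis; gx grip centre past grasp along tool y, gz axis behind TCP"
    F=frame(tipd(az,el));g=mouth+ax*s-F[:,1]*.05
    return g-F[:,1]*gx+F[:,2]*gz,F
E
python3 -c "
from go import *
p,F=tcp_for_collar(.16);print(p);delta(p,F)"
```

```text
[0.464  0.1335 0.2714]
clock 4.95 pos [0.5494 0.2799 0.249 ] F [-0.7606  0.1761 -0.5968] open 0.1551640539265143 q [-0.6078  0.6612  0.1096  1.5999 -0.0872  0.8759 -0.6202]
shift now(units) [-0.0771  0.1971 -0.0297] turn(units) [ 0.218  -0.0464 -0.1194] | shift after turn [-0.1472  0.0988 -0.1194] mm 170.96552417655752
```

{"method": "apply_moves", "body": {"series": [{"x": 0,"y": 0,"z": 0,"wx": 0.027,"wy": -0.006,"wz": -0.015,"fingers": -1},{"x": 0,"y": 0,"z": 0,"wx": 0.027,"wy": -0.006,"wz": -0.015,"fingers": -1},{"x": 0,"y": 0,"z": 0,"wx": 0.027,"wy": -0.006,"wz": -0.015,"fingers": -1},{"x": 0,"y": 0,"z": 0,"wx": 0.027,"wy": -0.006,"wz": -0.015,"fingers": -1},{"x": 0,"y": 0,"z": 0,"wx": 0.027,"wy": -0.006,"wz": -0.015,"fingers": -1},{"x": 0,"y": 0,"z": 0,"wx": 0.027,"wy": -0.006,"wz": -0.015,"fingers": -1},{"x": 0,"y": 0,"z": 0,"wx": 0.027,"wy": -0.006,"wz": -0.015,"fingers": -1},{"x": 0,"y": 0,"z": 0,"wx": 0.02,"wy": -0.006,"wz": -0.015,"fingers": -1}]}}

```text
clock: 5.95
tool_pos: [0.5444, 0.2788, 0.2444]
eef_rot: [0.934, 0.12, -0.048, -0.334]
contact_force: [1.0, 0.3, -1.5]
opening: 0.157
```

```bash
python3 -c "
from go import *
p,F=tcp_for_collar(.16);print(p);delta(p,F)"
```

```text
[0.464  0.1335 0.2714]
clock 5.95 pos [0.5444 0.2788 0.2444] F [ 0.9726  0.2501 -1.5461] open 0.1566610067292673 q [ 0.0955  0.7937 -0.5469  1.6821 -0.4495  0.7715  0.2824]
shift now(units) [-0.144   0.095  -0.1203] turn(units) [0.0033 0.0061 0.003 ] | shift after turn [-0.1408  0.0951 -0.124 ] mm 168.26099792188523
```

{"method": "apply_moves", "body": {"series": [{"x": -0.03,"y": 0.02,"z": -0.026,"wx": 0.003,"wy": 0.006,"wz": 0.003,"fingers": -1},{"x": -0.035,"y": 0.024,"z": -0.031,"wx": 0,"wy": 0,"wz": 0,"fingers": -1},{"x": -0.035,"y": 0.024,"z": -0.031,"wx": 0,"wy": 0,"wz": 0,"fingers": -1},{"x": -0.025,"y": 0.018,"z": -0.022,"wx": 0,"wy": 0,"wz": 0,"fingers": -1},{"x": -0.015,"y": 0.01,"z": -0.013,"wx": 0,"wy": 0,"wz": 0,"fingers": -1},{"x": 0,"y": 0,"z": 0,"wx": 0,"wy": 0,"wz": 0,"fingers": -1}]}}

```text
clock: 6.7
tool_pos: [0.4614, 0.1255, 0.2658]
eef_rot: [0.933, 0.108, -0.044, -0.339]
contact_force: [0.6, -0.0, -0.7]
opening: 0.151
```

```bash
python3 -c "
from go import *
p,F=tcp_for_collar(.16);print(p);delta(p,F)"
```

```text
[0.464  0.1335 0.2714]
clock 6.7 pos [0.4614 0.1255 0.2658] F [ 0.6155 -0.0177 -0.698 ] open 0.15082794758009868 q [ 0.4287  0.6789 -0.6033  1.9234 -0.4545  0.8085  0.49  ]
shift now(units) [ 0.0055 -0.0114  0.0003] turn(units) [ 0.0001  0.0012 -0.0034] | shift after turn [ 0.0056 -0.0113  0.0003] mm 10.09720354947659
```

{"method": "apply_moves", "body": {"series": [{"x": 0.0055,"y": -0.008,"z": 0,"wx": 0,"wy": 0.001,"wz": -0.0034,"fingers": -1},{"x": 0,"y": 0,"z": -0.001,"wx": 0,"wy": 0,"wz": 0,"fingers": -1}]}}

```text
clock: 6.95
tool_pos: [0.4655, 0.1336, 0.2711]
eef_rot: [0.932, 0.114, -0.041, -0.34]
contact_force: [-0.4, 1.0, 0.1]
opening: 0.154
```

```bash
python3 -c "
from go import *
p,F=tcp_for_collar(.16);delta(p,F)
st=get_state();Rc=R.from_quat(st['eef_rot']).as_matrix();g=st['tool_pos']-Rc[:,2]*.0177
d={}
for n in('scene','top'):
    im,z=snapshot(n);d[n]=(im,z,camera_model(n))
    print(n,'pred grip/collar/tip/mouth',proj(d[n][2],[g,g+Rc[:,1]*.05,g+Rc[:,1]*.16,MOUTH]))
pickle.dump((d,st),open('s1.pkl','wb'))
a=d['scene'][0][155:275,190:350];b=d['top'][0][150:270,300:460]
cv2.imwrite('pics/ins.png',cv2.resize(np.vstack([a,b])[:,:,::-1],None,fx=2.5,fy=2.5,interpolation=2))
ab=[cv2.resize(x[:,:,::-1],None,fx=5,fy=5,interpolation=2) for x in(a,b)]
cv2.imwrite('pics/ins.png',cv2.resize(np.hstack([cv2.resize(d['scene'][0][175:265,210:300],(400,400),interpolation=2),cv2.resize(d['top'][0][180:270,350:440],(400,400),interpolation=2)])[:,:,::-1],None,fx=1,fy=1))
"
```

```text
clock 6.95 pos [0.4655 0.1336 0.2711] F [-0.4238  0.9823  0.064 ] open 0.15432501454618516 q [ 0.4175  0.6745 -0.6097  1.9122 -0.4567  0.8114  0.4862]
shift now(units) [-0.0018 -0.0005 -0.0001] turn(units) [-0.0004  0.0003  0.0012] | shift after turn [-0.0018 -0.0005 -0.0001] mm 1.4787309650238023
scene pred grip/collar/tip/mouth [[317.4971 180.7449]
 [295.8176 194.9559]
 [252.0645 223.6364]
 [233.9311 234.6311]]
top pred grip/collar/tip/mouth [[330.8006 247.9435]
 [355.5436 242.2572]
 [402.1886 231.5375]
 [420.8486 228.562 ]]
```

View pics/ins.png

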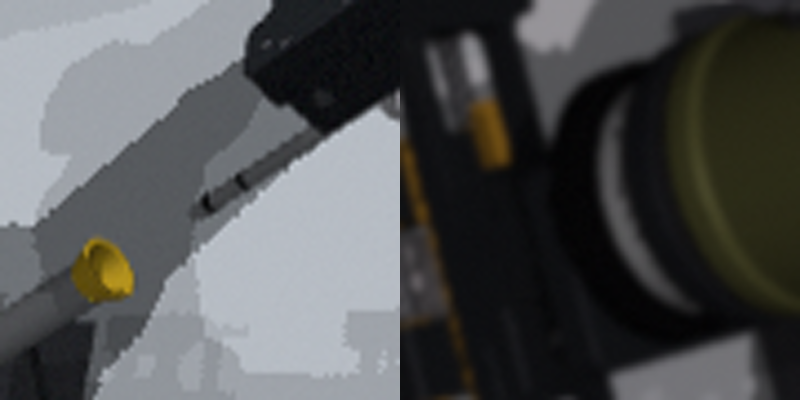

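Scene crop: the tip is at pixel (253,223) against a predicted (252,224), the mouth at (234,236) against (234,235), and the rod slope matches. The arm hides the top view. I'll feed in gently and watch the force.

{"method": "apply_moves", "body": {"series": [{"x": -0.0018,"y": 0.016,"z": 0,"wx": 0,"wy": 0,"wz": 0.001,"fingers": -1},{"x": 0,"y": 0.016,"z": 0,"wx": 0,"wy": 0,"wz": 0,"fingers": -1},{"x": 0,"y": 0.012,"z": 0,"wx": 0,"wy": 0,"wz": 0,"fingers": -1},{"x": 0,"y": 0,"z": 0,"wx": 0,"wy": 0,"wz": 0,"fingers": -1}]}}

```text
clock: 7.55
tool_pos: [0.4708, 0.104, 0.2454]
eef_rot: [0.933, 0.112, -0.042, -0.34]
contact_force: [0.3, -0.5, -1.0]
opening: 0.157
```

```bash
cat > look.py <<'E'
from go import *
import sys
s=float(sys.argv[1]);p,F=tcp_for_collar(s);delta(p,F)
st=get_state();Rc=R.from_quat(st['eef_rot']).as_matrix();g=st['tool_pos']-Rc[:,2]*.0177
c=g+Rc[:,1]*.05-MOUTH;t=g+Rc[:,1]*.16-MOUTH
for n,v in(("collar",c),("tip",t)): print(n,"axial",v@ax*1e3,"lateral x,z tool mm",v@F[:,0]*1e3,v@F[:,2]*1e3)
print("force along tool",Rc.T@st["contact_force"],"angle",np.degrees(np.arccos(Rc[:,1]@F[:,1])))
if len(sys.argv)>2:
    im=snapshot('scene')[0];m=camera_model('scene')
    print('pred collar/tip/mouth',proj(m,[g+Rc[:,1]*.05,g+Rc[:,1]*.16,MOUTH]))
    cv2.imwrite(f'pics/{sys.argv[2]}.png',cv2.resize(im[165:255,200:320][:,:,::-1],(800,600),interpolation=2))
E
python3 look.py 0.10 ins2
```

```text
clock 7.55 pos [0.4708 0.104  0.2454] F [ 0.345 -0.549 -1.045] open 0.15673083333756227 q [ 0.4552  0.7231 -0.59    1.906  -0.4284  0.8062  0.5288]
shift now(units) [ 0.0006  0.0251 -0.0006] turn(units) [-0.0001  0.0005 -0.0007] | shift after turn [ 0.0006  0.0251 -0.0006] mm 20.1022430956181
collar axial 120.08621261022185 lateral x,z tool mm -0.5437588958842887 0.47032322266220283
tip axial 10.086467155680408 lateral x,z tool mm -0.777888117228656 0.5047244406091193
force along tool [0.2076 1.1428 0.4043] angle 0.1232605348534203
pred collar/tip/mouth [[279.673  204.909 ]
 [237.7791 232.1494]
 [233.9311 234.6311]]
```

View pics/ins2.png

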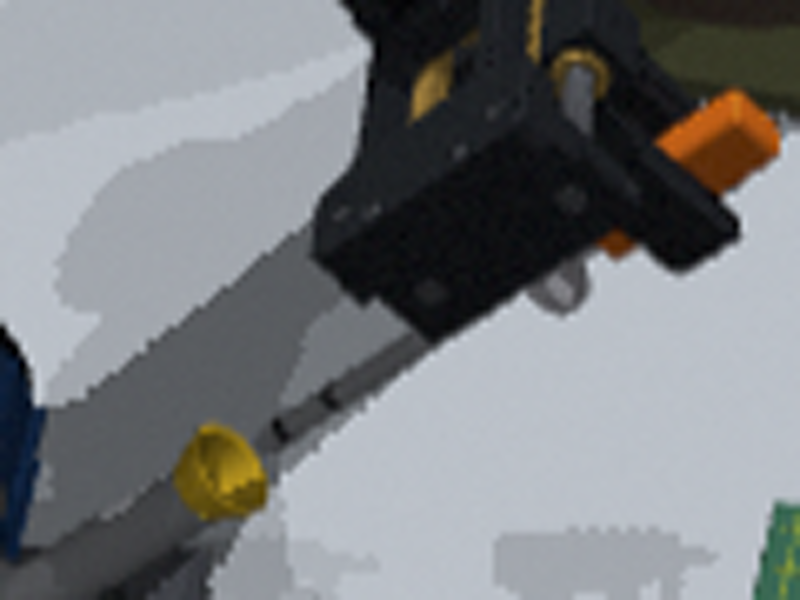

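The tip is at pixel (240,232), about 2 px (roughly 4 mm) further back along the axis than predicted. The rod line runs through the rim face centre near (236,235), so I continue.

{"method": "apply_moves", "body": {"series": [{"x": 0.0006,"y": 0.012,"z": -0.0005,"wx": 0,"wy": 0,"wz": 0,"fingers": -1},{"x": 0,"y": 0.012,"z": 0,"wx": 0,"wy": 0,"wz": 0,"fingers": -1},{"x": 0,"y": 0.005,"z": 0,"wx": 0,"wy": 0,"wz": 0,"fingers": -1}]}}

```text
clock: 7.98
tool_pos: [0.4758, 0.0863, 0.2306]
eef_rot: [0.933, 0.113, -0.042, -0.34]
contact_force: [-0.6, 0.2, -1.4]
opening: 0.155
```

```bash
python3 look.py 0.07
```

```text
clock 7.975 pos [0.4758 0.0863 0.2306] F [-0.5897  0.2064 -1.4009] open 0.1548539028217605 q [ 0.4765  0.754  -0.5782  1.8929 -0.4088  0.8086  0.5546]
shift now(units) [-0.0003  0.0331 -0.    ] turn(units) [-0.0001  0.0005 -0.0001] | shift after turn [-0.0003  0.0331 -0.    ] mm 26.502536718674197
collar axial 96.494487228418 lateral x,z tool mm 0.2328585702880033 0.023933712726555145
tip axial -13.505501983060386 lateral x,z tool mm 0.2132972502784402 0.06855242401972594
force along tool [-0.5216  0.64    1.2927] angle 0.025375947013049828
```

{"method": "apply_moves", "body": {"series": [{"x": 0,"y": 0.01,"z": 0,"wx": 0,"wy": 0,"wz": 0,"fingers": -1},{"x": 0,"y": 0.01,"z": 0,"wx": 0,"wy": 0,"wz": 0,"fingers": -1},{"x": 0,"y": 0.01,"z": 0,"wx": 0,"wy": 0,"wz": 0,"fingers": -1}]}}

```text
clock: 8.35
tool_pos: [0.4805, 0.0675, 0.2143]
eef_rot: [0.933, 0.113, -0.042, -0.34]
contact_force: [-0.5, 1.1, -1.2]
opening: 0.154
```

```bash
python3 look.py 0.04
```

```text
clock 8.35 pos [0.4805 0.0675 0.2143] F [-0.5154  1.0923 -1.2308] open 0.15353606142412682 q [ 0.4984  0.7872 -0.5652  1.878  -0.3881  0.8111  0.5804]
shift now(units) [-0.0004  0.039  -0.    ] turn(units) [-0.0002  0.0005  0.0001] | shift after turn [-0.0004  0.039  -0.    ] mm 31.164848232805607
collar axial 71.15516863547825 lateral x,z tool mm 0.3301781243881963 0.03613702448988093
tip axial -38.844814209997445 lateral x,z tool mm 0.3630690495180196 0.08802326641707547
force along tool [-0.2383 -0.1147  1.704 ] angle 0.0319985746231615
```

{"method": "apply_moves", "body": {"series": [{"x": -0.0004,"y": 0.012,"z": 0,"wx": 0,"wy": 0,"wz": 0,"fingers": -1},{"x": 0,"y": 0.012,"z": 0,"wx": 0,"wy": 0,"wz": 0,"fingers": -1},{"x": 0,"y": 0.012,"z": 0,"wx": 0,"wy": 0,"wz": 0,"fingers": -1},{"x": 0,"y": 0.012,"z": 0,"wx": 0,"wy": 0,"wz": 0,"fingers": -1}]}}

```text
clock: 8.85
tool_pos: [0.4877, 0.0367, 0.1877]
eef_rot: [0.933, 0.113, -0.042, -0.34]
contact_force: [0.3, 0.8, -1.1]
opening: 0.156
```

```bash
python3 look.py 0.01
```

```text
clock 8.85 pos [0.4877 0.0367 0.1877] F [ 0.2877  0.7605 -1.058 ] open 0.15646203718379978 q [ 0.5322  0.8411 -0.5428  1.8477 -0.3545  0.8191  0.6193]
shift now(units) [ 0.      0.0248 -0.0001] turn(units) [-0.0001  0.0004  0.    ] | shift after turn [ 0.      0.0248 -0.0001] mm 19.813027762505623
collar axial 29.80694778104266 lateral x,z tool mm 0.021218504436979965 0.06053837416289745
tip axial -80.19304538104849 lateral x,z tool mm 0.03106670998270951 0.09805307463701951
force along tool [0.4619 0.167  1.2406] angle 0.020202398961401937
```

{"method": "apply_moves", "body": {"series": [{"x": 0,"y": 0.01,"z": 0,"wx": 0,"wy": 0,"wz": 0,"fingers": -1},{"x": 0,"y": 0.008,"z": 0,"wx": 0,"wy": 0,"wz": 0,"fingers": -1},{"x": 0,"y": 0.004,"z": 0,"wx": 0,"wy": 0,"wz": 0,"fingers": -1},{"x": 0,"y": 0.004,"z": 0,"wx": 0,"wy": 0,"wz": 0,"fingers": -1}]}}

```text
clock: 9.35
tool_pos: [0.4919, 0.0198, 0.1731]
eef_rot: [0.933, 0.113, -0.042, -0.34]
contact_force: [0.1, 0.0, -1.4]
opening: 0.156
```

```bash
python3 look.py 0.0 ins3
```

```text
clock 9.35 pos [0.4919 0.0198 0.1731] F [ 0.0938  0.0461 -1.372 ] open 0.1561970488896898 q [ 0.5495  0.8711 -0.5302  1.8268 -0.3365  0.8263  0.6388]
shift now(units) [-0.      0.009  -0.0001] turn(units) [-0.0002  0.0004 -0.0001] | shift after turn [-0.      0.009  -0.0001] mm 7.169887773772611
collar axial 7.158611449850078 lateral x,z tool mm 0.013709453146878948 0.10416510232065307
tip axial -102.84135733542158 lateral x,z tool mm -0.034109079013400906 0.17184543363011479
force along tool [0.1037 0.8653 1.0649] angle 0.04316393974999384
pred collar/tip/mouth [[236.5291 232.9978]
 [199.1616 257.3649]
 [233.9311 234.6311]]
```

View pics/ins3.png

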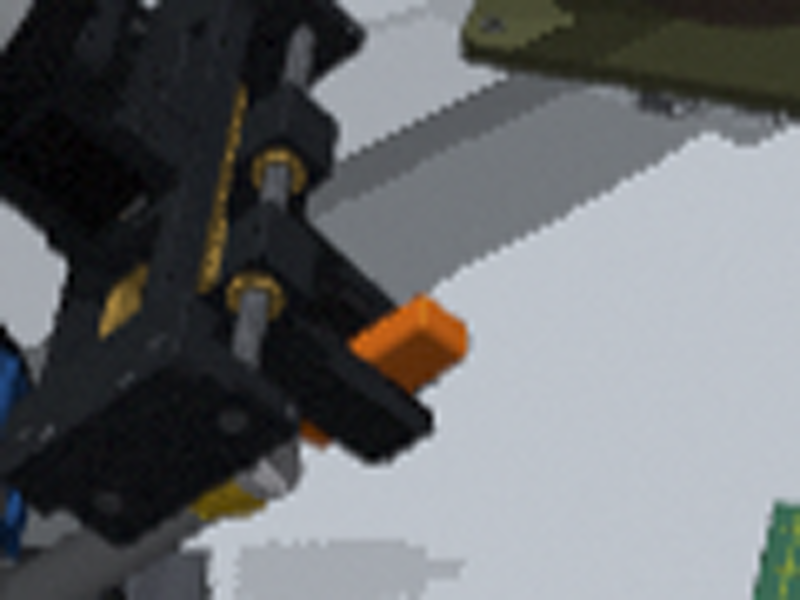

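The collar (pixel ~(241,236)) is just short of the yellow rim with no force on the tool. The last millimetres go in small steps.

{"method": "apply_moves", "body": {"series": [{"x": 0,"y": 0.004,"z": 0,"wx": 0,"wy": 0,"wz": 0,"fingers": -1},{"x": 0,"y": 0.004,"z": 0,"wx": 0,"wy": 0,"wz": 0,"fingers": -1}]}}

```text
clock: 9.65
tool_pos: [0.4932, 0.0147, 0.1687]
eef_rot: [0.933, 0.113, -0.042, -0.34]
contact_force: [0.6, 0.6, -1.0]
opening: 0.153
```

```bash
python3 look.py 0.0
```

```text
clock 9.65 pos [0.4932 0.0147 0.1687] F [ 0.5783  0.5693 -1.015 ] open 0.15313900312643222 q [ 0.5543  0.8799 -0.5263  1.8199 -0.3309  0.8287  0.6446]
shift now(units) [-0.0001  0.0004 -0.0001] turn(units) [-0.0001  0.0004 -0.0001] | shift after turn [-0.0001  0.0004 -0.0001] mm 0.3249517329613623
collar axial 0.3105786149670717 lateral x,z tool mm 0.0728012100858887 0.0611831888608389
tip axial -109.68941565897852 lateral x,z tool mm 0.05182400347788704 0.0898133956563768
force along tool [0.6983 0.3344 1.0437] angle 0.018487109970425183
```

No contact yet. I step on until the rim pushes back.

{"method": "apply_moves", "body": {"series": [{"x": 0,"y": 0.0025,"z": 0,"wx": 0,"wy": 0,"wz": 0,"fingers": -1},{"x": 0,"y": 0.0015,"z": 0,"wx": 0,"wy": 0,"wz": 0,"fingers": -1}]}}

```text
clock: 9.9
tool_pos: [0.4931, 0.0146, 0.1682]
eef_rot: [0.932, 0.114, -0.042, -0.342]
contact_force: [0.3, 2.4, 4.8]
opening: 0.157
```

```bash
python3 look.py 0.0|tail -3
```

```text
collar axial -0.2313346507808452 lateral x,z tool mm 0.11276061182216969 0.6679014964807781
tip axial -110.2298686931481 lateral x,z tool mm 0.3242922158321476 1.1949336688192245
force along tool [ 0.8925 -4.7817 -2.2042] angle 0.2958029354697183
```

{"method": "apply_moves", "body": {"series": [{"x": 0,"y": 0.003,"z": 0,"wx": 0,"wy": 0,"wz": 0,"fingers": -1},{"x": 0,"y": 0.003,"z": 0,"wx": 0,"wy": 0,"wz": 0,"fingers": -1},{"x": 0,"y": 0.003,"z": 0,"wx": 0,"wy": 0,"wz": 0,"fingers": -1}]}}

```text
clock: 10.28
tool_pos: [0.4929, 0.0148, 0.1679]
eef_rot: [0.93, 0.117, -0.044, -0.346]
contact_force: [-1.7, 3.2, 8.5]
opening: 0.149
```

```bash
python3 look.py 0.0 home
```

```text
clock 10.275 pos [0.4929 0.0148 0.1679] F [-1.72    3.1511  8.4853] open 0.14909965610555864 q [ 0.5603  0.8906 -0.5317  1.8111 -0.3299  0.843   0.6539]
shift now(units) [ 0.0003 -0.0002 -0.001 ] turn(units) [-0.0049  0.0022  0.0023] | shift after turn [ 0.0003 -0.0001 -0.001 ] mm 0.8322485904291236
collar axial -0.3824006543897831 lateral x,z tool mm 0.25505021669345235 1.5668603549306503
tip axial -110.3666487273108 lateral x,z tool mm 1.0274314237330926 3.2605554588892165
force along tool [-0.8922 -8.1833 -4.1383] angle 0.9696462376376086
pred collar/tip/mouth [[234.3607 235.2594]
 [197.8081 260.1062]
 [233.9311 234.6311]]
```

View pics/home.png

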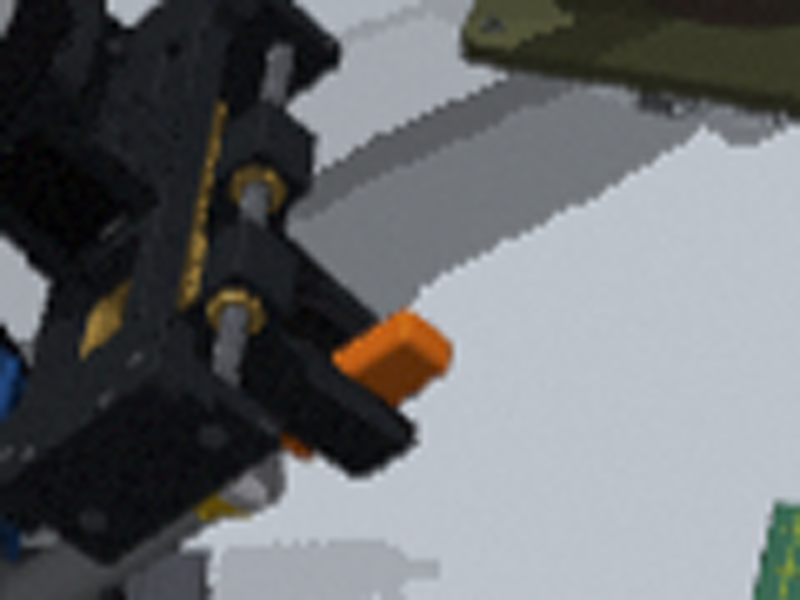

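The collar (crop (262,485)) now sits on the yellow rim, which stops it at the predicted depth with about 8 N. The push has tilted the tool by 1°. I straighten it while pressing lightly, so it is certainly seated.

{"method": "apply_moves", "body": {"series": [{"x": 0,"y": 0.003,"z": -0.001,"wx": -0.005,"wy": 0.002,"wz": 0.002,"fingers": -1},{"x": 0,"y": 0.003,"z": -0.0005,"wx": -0.002,"wy": 0,"wz": 0,"fingers": -1},{"x": 0,"y": 0.003,"z": -0.0005,"wx": -0.002,"wy": 0,"wz": 0,"fingers": -1}]}}

```text
clock: 10.7
tool_pos: [0.4929, 0.0146, 0.1677]
eef_rot: [0.933, 0.116, -0.042, -0.338]
contact_force: [-0.9, 4.7, 5.3]
opening: 0.151
```

```bash
python3 look.py 0.0
```

```text
clock 10.7 pos [0.4929 0.0146 0.1677] F [-0.9017  4.7348  5.3078] open 0.1508127576867143 q [ 0.5519  0.8805 -0.5252  1.8193 -0.3263  0.8288  0.6466]
shift now(units) [ 0.0003 -0.0005 -0.001 ] turn(units) [0.0009 0.0014 0.0018] | shift after turn [ 0.0003 -0.0005 -0.001 ] mm 0.9031748128779207
collar axial -0.3390762039511162 lateral x,z tool mm 0.11164887412366264 0.6331534028742791
tip axial -110.3368397418556 lateral x,z tool mm 0.7407911963461695 0.32299763935435266
force along tool [ 0.2865 -7.0947 -0.9934] angle 0.36536151082070045
```

Seated: straight to 0.4°, about 7 N axial. Now I draw it out along the axis.

{"method": "apply_moves", "body": {"series": [{"x": 0.0003,"y": -0.008,"z": -0.001,"wx": 0.001,"wy": 0.001,"wz": 0.002,"fingers": -1},{"x": 0,"y": -0.015,"z": 0,"wx": 0,"wy": 0,"wz": 0,"fingers": -1},{"x": 0,"y": -0.02,"z": 0,"wx": 0,"wy": 0,"wz": 0,"fingers": -1},{"x": 0,"y": -0.02,"z": 0,"wx": 0,"wy": 0,"wz": 0,"fingers": -1}]}}

```text
clock: 11.2
tool_pos: [0.4845, 0.0508, 0.2007]
eef_rot: [0.934, 0.11, -0.041, -0.338]
contact_force: [-0.8, 1.0, -1.5]
opening: 0.152
```

```bash
python3 look.py 0.13
```

```text
clock 11.2 pos [0.4845 0.0508 0.2007] F [-0.8183  0.9919 -1.4514] open 0.15221072008569414 q [ 0.515   0.8118 -0.5512  1.8655 -0.3712  0.8106  0.5971]
shift now(units) [-0.0008 -0.1009  0.0002] turn(units) [ 0.0014 -0.0004 -0.0014] | shift after turn [-0.0003 -0.1009  0.0007] mm 80.73163567104015
collar axial 49.34883253577335 lateral x,z tool mm 0.028604399922940033 -0.7635874703059188
tip axial -60.64911912071035 lateral x,z tool mm -0.441223129870846 -1.2430595446989572
force along tool [-0.5612  0.0401  1.8556] angle 0.3496579100060494
```

{"method": "apply_moves", "body": {"series": [{"x": -0.0005,"y": -0.02,"z": 0.0004,"wx": 0.0014,"wy": 0,"wz": -0.001,"fingers": -1},{"x": 0,"y": -0.025,"z": 0,"wx": 0,"wy": 0,"wz": 0,"fingers": -1},{"x": 0,"y": -0.03,"z": 0,"wx": 0,"wy": 0,"wz": 0,"fingers": -1},{"x": 0,"y": -0.03,"z": 0,"wx": 0,"wy": 0,"wz": 0,"fingers": -1},{"x": 0,"y": -0.02,"z": 0,"wx": 0,"wy": 0,"wz": 0,"fingers": -1},{"x": 0,"y": 0,"z": 0,"wx": 0,"wy": 0,"wz": 0,"fingers": -1}]}}

```text
clock: 11.95
tool_pos: [0.4637, 0.1332, 0.2712]
eef_rot: [0.933, 0.115, -0.04, -0.34]
contact_force: [0.6, 0.0, -1.0]
opening: 0.155
```

```bash
python3 look.py 0.13
python3 - <<'E'
from go import *
for az in(81.2,94.1,103.76):
    F=frame(tipd(az,0));t=CARD+[0,0,.12];g=t-F[:,1]*.16;print(az,g);delta(g+F[:,2]*.0177,F)
E
```

```text
clock 11.95 pos [0.4637 0.1332 0.2712] F [ 0.5722  0.0243 -0.9577] open 0.15496245936798683 q [ 0.4198  0.6716 -0.6112  1.9183 -0.4582  0.807   0.4892]
shift now(units) [0.0003 0.0372 0.    ] turn(units) [ 0.     -0.0002  0.0015] | shift after turn [ 0.0005  0.0372 -0.    ] mm 29.723188121368484
collar axial 159.72310432115455 lateral x,z tool mm -0.1503281966334126 -0.0019937390204893823
tip axial 49.72434878292094 lateral x,z tool mm 0.3727953831062919 -0.0130282412696206
force along tool [0.5577 0.7044 0.6618] angle 0.2725413960906674
81.2 [0.4223 0.3648 0.124 ]
clock 11.95 pos [0.4637 0.1332 0.2712] F [ 0.5722  0.0243 -0.9577] open 0.15496245936798683 q [ 0.4198  0.6716 -0.6112  1.9183 -0.4582  0.807   0.4892]
shift now(units) [ 0.0187 -0.0923  0.3466] turn(units) [-0.2194  0.043   0.1215] | shift after turn [-0.0955 -0.2782  0.2062] mm 287.3434922078283
94.1 [0.3864 0.3663 0.124 ]
clock 11.95 pos [0.4637 0.1332 0.2712] F [ 0.5722  0.0243 -0.9577] open 0.15496245936798683 q [ 0.4198  0.6716 -0.6112  1.9183 -0.4582  0.807   0.4892]
shift now(units) [-0.0244 -0.102   0.3546] turn(units) [-0.2217  0.018   0.0528] | shift after turn [-0.0756 -0.2975  0.2062] mm 295.8344814085103
103.76 [0.3597 0.3621 0.124 ]
clock 11.95 pos [0.4637 0.1332 0.2712] F [ 0.5722  0.0243 -0.9577] open 0.15496245936798683 q [ 0.4198  0.6716 -0.6112  1.9183 -0.4582  0.807   0.4892]
shift now(units) [-0.058  -0.1044  0.3564] turn(units) [-0.2222 -0.0008  0.0014] | shift after turn [-0.0582 -0.3088  0.2062] mm 300.6864501134977
```

The dipstick is fully out (tip 50 mm beyond the mouth) and still held. I level it with a turn about tool x, then carry it to the card.

{"method": "apply_moves", "body": {"series": [{"x": 0,"y": -0.02,"z": 0,"wx": -0.028,"wy": 0,"wz": 0,"fingers": -1},{"x": 0,"y": -0.02,"z": 0,"wx": -0.028,"wy": 0,"wz": 0,"fingers": -1},{"x": 0,"y": -0.02,"z": 0,"wx": -0.028,"wy": 0,"wz": 0,"fingers": -1},{"x": 0,"y": -0.02,"z": 0,"wx": -0.028,"wy": 0,"wz": 0,"fingers": -1},{"x": 0,"y": -0.02,"z": 0,"wx": -0.028,"wy": 0,"wz": 0,"fingers": -1},{"x": 0,"y": -0.02,"z": 0,"wx": -0.028,"wy": 0,"wz": 0,"fingers": -1},{"x": 0,"y": -0.02,"z": 0,"wx": -0.028,"wy": 0,"wz": 0,"fingers": -1},{"x": 0,"y": 0,"z": 0,"wx": -0.018,"wy": 0,"wz": 0,"fingers": -1}]}}

```text
clock: 12.95
tool_pos: [0.4428, 0.2265, 0.3144]
eef_rot: [0.994, 0.113, -0.0, -0.001]
contact_force: [0.7, 0.6, -0.8]
opening: 0.159
```

```bash
cat > card.py <<'E'
from go import *
F=frame(tipd(103.76,0));t=CARD+[0,0,.116];g=t-F[:,1]*.16;delta(g+F[:,2]*.0177,F)
E
python3 card.py
```

```text
clock 12.95 pos [0.4428 0.2265 0.3144] F [ 0.6625  0.6199 -0.7825] open 0.15874473603274433 q [-0.4465  0.4244 -0.1749  1.8386  0.0894  0.8857 -0.4362]
shift now(units) [-0.063  -0.1878  0.2656] turn(units) [-0.0008  0.0001 -0.0043] | shift after turn [-0.0605 -0.1893  0.2651] mm 265.0613174752207
```

{"method": "apply_moves", "body": {"series": [{"x": -0.01,"y": -0.03,"z": 0.01,"wx": 0,"wy": 0,"wz": -0.004,"fingers": -1},{"x": -0.015,"y": -0.045,"z": 0.03,"wx": 0,"wy": 0,"wz": 0,"fingers": -1},{"x": -0.015,"y": -0.045,"z": 0.045,"wx": 0,"wy": 0,"wz": 0,"fingers": -1},{"x": -0.015,"y": -0.045,"z": 0.045,"wx": 0,"wy": 0,"wz": 0,"fingers": -1},{"x": -0.004,"y": -0.02,"z": 0.03,"wx": 0,"wy": 0,"wz": 0,"fingers": -1},{"x": 0,"y": 0,"z": 0.02,"wx": 0,"wy": 0,"wz": 0,"fingers": -1},{"x": 0,"y": 0,"z": 0,"wx": 0,"wy": 0,"wz": 0,"fingers": -1}]}}

```text
clock: 13.82
tool_pos: [0.3626, 0.3628, 0.1637]
eef_rot: [0.993, 0.117, -0.0, 0.001]
contact_force: [0.3, 0.2, -1.4]
opening: 0.157
```

```bash
python3 card.py
```

```text
clock 13.825 pos [0.3626 0.3628 0.1637] F [ 0.3182  0.2147 -1.4002] open 0.15652282504895615 q [-0.7967  0.6601 -0.1279  1.9759  0.1606  0.5161 -0.8035]
shift now(units) [-0.0037 -0.0001  0.0768] turn(units) [ 0.0004  0.0001 -0.0018] | shift after turn [-0.0037 -0.      0.0768] mm 61.4743759406143
```

{"method": "apply_moves", "body": {"series": [{"x": -0.0037,"y": 0,"z": 0.025,"wx": 0,"wy": 0,"wz": -0.001,"fingers": -1},{"x": 0,"y": 0,"z": 0.025,"wx": 0,"wy": 0,"wz": 0,"fingers": -1},{"x": 0,"y": 0,"z": 0.01,"wx": 0,"wy": 0,"wz": 0,"fingers": -1},{"x": 0,"y": 0,"z": 0,"wx": 0,"wy": 0,"wz": 0,"fingers": -1},{"x": 0,"y": 0,"z": 0,"wx": 0,"wy": 0,"wz": 0,"fingers": -1}]}}

```text
clock: 14.45
tool_pos: [0.3637, 0.3621, 0.1174]
eef_rot: [0.993, 0.116, 0.002, -0.001]
contact_force: [-0.5, -0.0, 0.1]
opening: 0.155
```

```bash
python3 card.py; python3 -c "
from go import *
st=get_state();Rc=R.from_quat(st['eef_rot']).as_matrix();g=st['tool_pos']-Rc[:,2]*.0177;t=g+Rc[:,1]*.16
print('tip',t,'from card',t-CARD,'tilt deg',np.degrees(np.arcsin(Rc[2,1])),'qd',st['qd'])
a=snapshot('scene')[0];m=camera_model('scene');print(proj(m,[g,t,CARD]))
cv2.imwrite('pics/end.png',cv2.resize(a[200:350,280:480][:,:,::-1],(800,600),interpolation=2))"
```

```text
clock 14.45 pos [0.3637 0.3621 0.1174] F [-0.4985 -0.0399  0.0923] open 0.1552640912906549 q [-0.8132  0.7394 -0.1003  2.0128  0.1832  0.3932 -0.8241]
shift now(units) [-0.0049 -0.0011  0.0188] turn(units) [-0.0003 -0.0016 -0.0024] | shift after turn [-0.0048 -0.0011  0.0189] mm 15.595907047044422
tip [0.4005 0.2064 0.1349] from card [ 0.0027 -0.0003  0.1309] tilt deg -0.05534392421613446 qd [ 0.0035 -0.0053 -0.0002 -0.0028 -0.0014  0.0055  0.0005]
[[440.2979 228.1078]
 [362.9932 226.7078]
 [357.8263 268.3335]]
```

View pics/end.png

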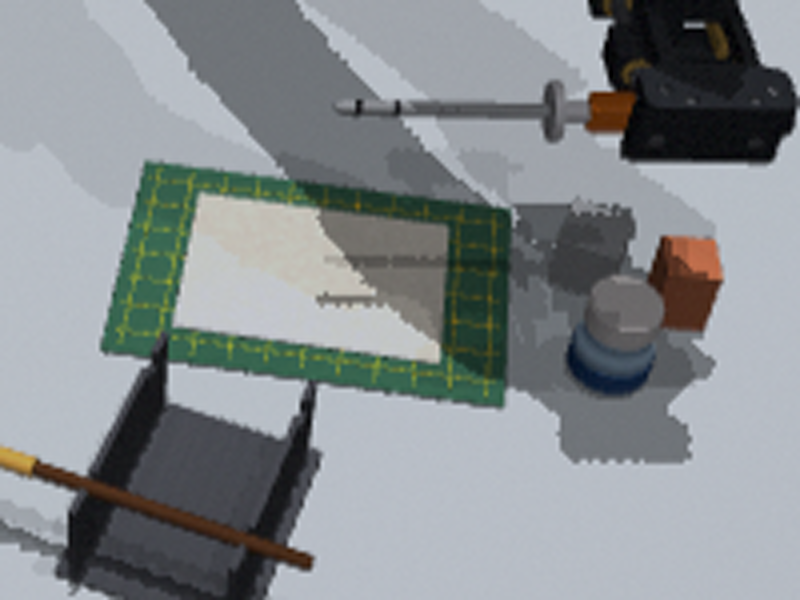

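The tip is at pixel (364,226) as predicted, with the stick level above the card and jar, blocks and brush untouched. I make a small final adjustment and then settle.

{"method": "apply_moves", "body": {"series": [{"x": -0.003,"y": 0,"z": 0.018,"wx": 0,"wy": -0.001,"wz": -0.002,"fingers": -1},{"x": 0,"y": 0,"z": 0,"wx": 0,"wy": 0,"wz": 0,"fingers": -1},{"x": 0,"y": 0,"z": 0,"wx": 0,"wy": 0,"wz": 0,"fingers": -1},{"x": 0,"y": 0,"z": 0,"wx": 0,"wy": 0,"wz": 0,"fingers": -1}]}}

```text
clock: 15.0
tool_pos: [0.3616, 0.3619, 0.1027]
eef_rot: [0.993, 0.119, 0.001, -0.001]
contact_force: [0.1, 0.2, -0.6]
opening: 0.151
```

```bash
python3 -c "
from go import *
d0=pickle.load(open('s0.pkl','rb'))['scene'][0]
st=get_state();Rc=R.from_quat(st['eef_rot']).as_matrix();g=st['tool_pos']-Rc[:,2]*.0177;t=g+Rc[:,1]*.16
print(st['clock'],'tip',t,'from card',t-CARD,'tilt deg',np.degrees(np.arcsin(Rc[2,1])),'qd',st['qd'],'F',st['contact_force'],st['opening'])
a=snapshot('scene')[0]
for n,lo,hi in(('copper',(3,120,60),(14,255,230)),('blue jar',(100,100,30),(120,255,255)),('bristle',(15,100,80),(24,255,255))):
  for k,im in(('0',d0),('1',a)):
    print(n,k,[np.round(b[1],1).tolist()+[int(b[0][4])] for b in blobs(im,lo,hi,15) if 255<b[1][0]<470 and 240<b[1][1]<350])
"
```

```text
15.0 tip [0.3994 0.2065 0.1201] from card [ 0.0016 -0.0002  0.1161] tilt deg -0.10087454481731555 qd [-0.0025 -0.0015  0.001  -0.0026 -0.0009 -0.0005 -0.    ] F [ 0.107   0.2147 -0.5658] 0.15065082411485403
copper 0 [[452.0, 269.8, 282], [384.6, 315.1, 146], [322.9, 328.0, 162]]
copper 1 [[452.0, 269.9, 279], [323.1, 328.2, 186]]
blue jar 0 [[430.2, 293.3, 102]]
blue jar 1 [[430.3, 293.3, 101]]
bristle 0 [[385.5, 311.0, 125], [282.7, 314.4, 51]]
bristle 1 [[282.8, 314.4, 50]]
```

Still, level and centred, and the bystanders have not moved. I'm handing in.

```bash
python3 -c "
from plant import *
print(finish_job())"
```

```text
the job is handed in; nothing more can be done
None
```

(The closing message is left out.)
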